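# Sweep the loose desk pieces into the catch rail

## Robot

A 6-joint arm with a two-finger parallel gripper is mounted at the origin on the work surface. World frame = base frame: x ahead of the robot, y to its left, z up, the work surface at z = 0. Lengths are in mm, angles in rad, forces in N, time in s.
With the tool pointing down it reaches from about 375 to 925 mm from the base axis. Payload 5.7 kg.
Tool frame: the origin (TCP) lies at the very end of the fingers, on their centre line; the grasp point (between the pads) lies r.grasp_offset behind it (r.grasp_offset is the distance from the TCP to the grasp point, in mm); z points along the fingers, y is the line along which they close (so a half turn about z gives the same grasp; the last joint's range is limited). The gripper opens to 85 mm and grips with 20 to 120 N. Pads are 22 mm wide; open, the fingers measure 114 mm over their backs; the gripper's body (76 mm by 85 mm) begins 54 mm behind the grasp point. The pads swing forward as they close: fully open they stand 13 mm farther back than shut.
Start: joints at [-1.429, 0.359, 1.51, -0, 1.272, -0.115], TCP at [152.378, -580.297, 231.267] pointing down, gripper open.
Joint ranges: [-2.97, 2.97], [-1.01, 2.36], [0.21, 2.38], [-0.96, 4.11], [0.2, 2.71], [-2.98, 2.98]. Speed limits (rad/s): [2.39, 2.39, 3.14, 3.14, 3.14, 3.14].

## Interface

Orientations are given as a unit quaternion [w, x, y, z].
In Python, from rig import read_state, eyes, r gives the robot as it stands. The module is installed in compiled form; this text tells all that it offers.
- The arm moves only by the tool step_arm, never from a script. Its argument "steps" is a list of rows, each an object of numbers: "rx", "ry", "rz": the turn, a rotation vector about the tool's x, y, z in degrees; "tx", "ty", "tz": the shift along the tool's x, y, z in mm; "fingers": the closure, from 0 (fully open) to 1 (shut). A call has 1 to 10 rows; each row shifts and turns the commanded pose from where the row before left it, along the tool's axes as they then stand; what a row does not reach is not made up. A row lasts 1/10 s, in which the tool goes at most 50 mm and 8.59 degrees, less where a joint would pass 70% of its speed; a pose out of reach is approached as far as the arm can. A call is refused whole if a number of a shift passes 50 or a number of a turn 8.59, either way. A call with a gripper value outside its range is refused whole. The fingers move at their own pace and stop on an object; "force" is the grip in N (left out, the last holds). Time passes only in rows, so rows that do not move let the fingers close. It gives the time, the measured TCP pose, the force, the opening and the grip force at its end, in the units of the state.
- read_state(): the state, without advancing time (a new reading comes with each control period).
- eyes.capture(name): name is "scene" or "side" or "wrist"; returns a dict with "pixels" (400x640x3 uint8, red, green, blue), "vfov" (degrees; the focal length in pixels is half the picture's height over the tangent of half this angle, whatever the lens; pixels are square), "cx", "cy" (the principal point, pixels), "dist_coeffs" ([k1, k2, p1, p2, k3] as OpenCV has them; the pictures are not rectified), "eye" and "rotation" of the camera in the world; the wrist camera has in their place "T_tool_cam" (4x4, takes a point from camera to tool coordinates, whose origin is the TCP and whose axes are the flange's). Camera axes: x right, y up, looking along -z (the intrinsics and any distortion apply to the point x, -y, -z); pixel columns grow to the right and rows downward; lengths in mm; the calibration is good to about 2 mm. A picture is of the moment at which its call begins: read the wrist's pose just before it. There is no depth.
- r.close_job(): hands the job in; it is judged then, once.
The state is a dict: "time": time; "joint_pos": joint angles; "qd": joint speeds; "tau": joint torques, N m; "tcp_pos": TCP position; "eef_rot": TCP orientation; "force": force on the tool from outside, world axes, zero at the start; "moment": the same for the moment, N m; "width": opening from 0.0 (shut) to 1.0 (fully open); "gripper_force": force on a finger pad.
Only numpy, scipy, OpenCV 4.12 (cv2) and the standard library are available. Lean on these libraries where they do the work, as an engineer would, in place of code of your own. Each camera call takes 0.05 s, during which the arm holds its last target. There are 200 camera calls.

## Task

Clear the drawing space: with the fingertips, sweep the eraser, the pencil sharpener and the round magnet across the desk into the three-sided aluminium catch rail through its open side, well in, so that all three lie flat inside the rail and none sticks out of its mouth. Only push them along the desk, never lift or tip them up, and leave the glass cube, the clip, the pencil, the red box and the notebook where they are.

Things in the scene. Friction and masses are not known exactly. Their poses are not given: they have to be found in the camera images.
- rail: Fixed three-sided aluminium strip on the desk, open towards the robot, no floor or sill. Walls 16 mm high, 4 mm thick; inside 260 mm wide, 110 mm deep. Origin: centre of the inside, desk height; x points from the open mouth (x = -55 mm) to the back wall (inner face x = +55 mm), y along the back wall (side walls' inner faces y = +-130 mm). Place and yaw (up to 0.25 rad) vary.
- eraser: Loose; starts on the desk, nearer the robot than the rail, at any yaw. White block eraser in a cardboard sleeve, 36 (x) x 26 (y) x 14 mm high, about 30 g. Origin: centre of its underside, z up. 
- sharpener: Loose; starts on the desk, nearer the robot than the rail, at any yaw. Grey plastic block pencil sharpener with a steel blade screwed on top, 30 (x) x 26 (y) x 15 mm high, about 30 g. Origin: centre of its underside, z up. 
- magnet: Loose; starts on the desk, nearer the robot than the rail, at any yaw. Round dark steel board magnet (does not stick to anything here), 32 mm diameter, 13 mm high, about 45 g. Origin: centre of its underside, z up. 
- cube: Bystander, loose, to be left where it is. Clear glass cube of 36 mm. Origin: centre of its underside, z up. It and the clip stand in the two gaps between the three pieces, a little nearer the robot.
- clip: Bystander, loose, to be left where it is. Small aluminium spring clip lying flat, empty, about 40 (x) x 34 (y) x 19 mm high. Origin on the desk under its middle, z up.
- pencil: Bystander, loose, to be left where it is. Black mechanical pencil lying on the desk on the robot's right, 138 mm long (along x), 10 mm thick. Origin on the desk under its middle, z up.
- geobox: Bystander, loose, to be left where it is. Red plastic geometry set box with closed sliding lid, 190 (x) x 85 (y) x 24 mm high, on the robot's left. Origin: centre of its underside, z up. 
- notebook: Bystander, loose, to be left where it is. Blue notebook, 212 (x) x 150 (y) x 15 mm high, on the right. Origin: centre of its underside, z up. 

How it is judged:
By the outcome, as a careful person would: the job done as asked, in the order asked, and still so for the second after the job is handed in, with the robot touching nothing.
It also fails if it takes over 72 s, if anything falls off the work surface, if the arm or the gripper's body presses on something with over 40 N, if the wrist force passes 120 N, or if a joint passes its speed limit or range.

## Working session

There is one attempt and no reset: what is moved stays moved. The work goes in short steps, Python scripts to look and compute and a tool call to move; the robot and the scene stay as the last step left them, time stands still between calls to the robot, and variables do not carry over. Pictures are saved under pics/ and viewed, at most 13 in all, crops included, and the job is handed in when it is done.

Besides the shell and the picture viewer there is one more tool, called as a command line: name --argument value ..., lists and objects as JSON in quotes. step_arm: Moves the arm, as the interface text tells. Its arguments: {"type":"object","properties":{"steps":{"type":"array"},"force":{"type":"number"}},"required":["steps"]}

```bash
mkdir -p pics; cat > h.py <<'E'
import numpy as np, cv2
from rig import read_state, eyes, r
def grab(n,f):
    c=eyes.capture(n); cv2.imwrite('pics/'+f,cv2.cvtColor(c['pixels'],cv2.COLOR_RGB2BGR)); np.save('pics/'+f[:-4]+'.npy',c,allow_pickle=True); return c
def K(c):
    f=200/np.tan(np.radians(c['vfov'])/2); return np.array([[f,0,c['cx']],[0,f,c['cy']],[0,0,1.]])
def cast(c,uv,z):
    p=cv2.undistortPoints(np.array(uv,float).reshape(-1,1,2),K(c),np.array(c['dist_coeffs'],float)).reshape(-1,2)
    d=np.c_[p[:,0],-p[:,1],-np.ones(len(p))]@np.array(c['rotation']).T
    e=np.array(c['eye']); return e+d*((z-e[2])/d[:,2])[:,None]
E
python3 - <<'E'
from h import *
for n in('scene','side'):
    c=grab(n,n+'0.png'); print(n,c['eye'],c['vfov'],c['dist_coeffs'],np.round(c['rotation'],3).tolist())
s=read_state();print(s)
E
```

```text
scene [1541.36563805   91.52835807  886.12137261] 45.42565041427065 [-0.06434718  0.          0.          0.          0.        ] [0.606, 0.285, 0.314, 0.673]
side [  89.20223699 -987.41496916  770.93909187] 43.36173037610725 [0.00670999 0.         0.         0.         0.        ] [0.869, 0.444, -0.106, -0.191]
{'time': 0.1, 'joint_pos': array([-1.42906841e+00,  3.59446975e-01,  1.51137339e+00,  2.23614755e-05,
        1.27252083e+00, -1.15076463e-01]), 'qd': array([ 0.002211  , -0.00131996, -0.00263803, -0.00052607, -0.00049496,
        0.00115426]), 'tau': array([-8.67102972e-04, -5.28655601e+01, -2.79350102e+01, -3.12245320e-04,
        5.00453752e-03,  2.63291452e-05]), 'tcp_pos': array([ 152.31648098, -579.674522  ,  230.51060606]), 'eef_rot': array([-8.74335817e-04,  9.91767801e-01,  1.28046335e-01, -9.66730723e-07]), 'force': array([ 0.7457829 , -0.54830917, -0.05597854]), 'moment': array([-0.04525007, -0.01212463, -0.00861457]), 'gripper_force': 0.0, 'width': 0.9998441878605773}
```

View pics/scene0.png

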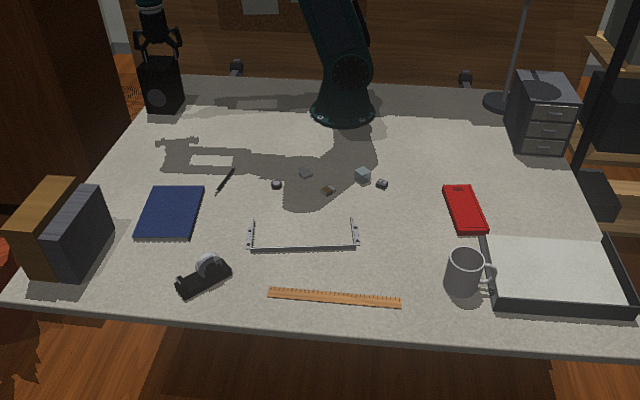

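View pics/side0.png

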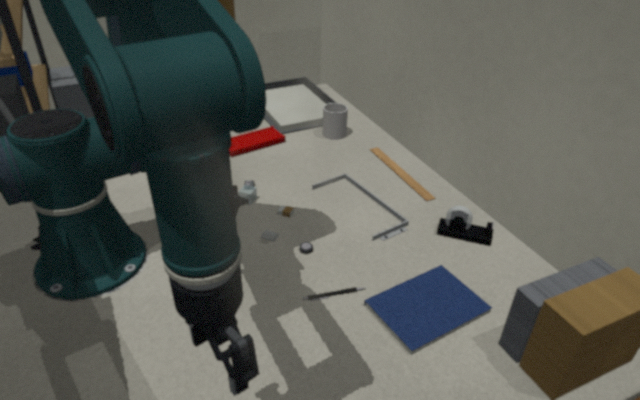

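The scene view shows the pieces around (277,185), (305,174), (327,190), (362,175) and (382,184). The rail corners are at about (249,249) and (357,247). "rotation" is a quaternion, so I'll convert it and zoom in.

```bash
sed -i "s/np.array(c\['rotation'\]).T/R.from_quat(c['rotation'],scalar_first=True).as_matrix().T/; 1a from scipy.spatial.transform import Rotation as R" h.py
python3 - <<'E'
from h import *
c=np.load('pics/scene0.npy',allow_pickle=True).item()
b=cv2.imread('pics/scene0.png')[155:260,235:400]
cv2.imwrite('pics/crop0.png',cv2.resize(b,None,fx=4.8,fy=4.8,interpolation=cv2.INTER_CUBIC))
for n,u,z in [('magnet',(277,184),13),('clip',(305,174),15),('eraser',(327,190),10),('cube',(362,175),18),('sharp',(382,184),10),('rail',(249,249),0),('rail',(357,247),0),('m1',(253,219),16),('m2',(351,219),16),('pen',(225,181),5)]: print(n,cast(c,[u],z).round(0))
E
```

```text
magnet [[ 464. -159.   13.]]
clip [[410. -83.  15.]]
eraser [[472. -10.  10.]]
cube [[401.  88.  18.]]
sharp [[427. 148.  10.]]
rail [[ 719. -186.    0.]]
rail [[682.  88.   0.]]
m1 [[ 623. -195.   16.]]
m2 [[595.  67.  16.]]
pen [[ 456. -318.    5.]]
```

View pics/crop0.png

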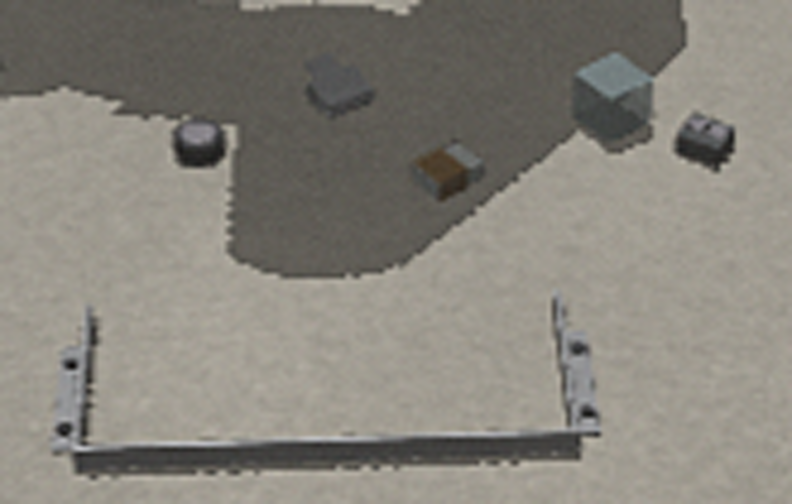

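The crop (offset 235,155, scale 4.8) shows:
- **Pieces (top centres):** magnet (200,132), eraser (449,165), sharpener (705,127).
- **Bystanders:** clip (338,85), cube (613,75).
- **Rail (top edges):** back wall from (75,447) to (580,431), mouth tips at (88,307) and (556,293).

Next I'll measure these and check the sizes.

```bash
cat >> h.py <<'E'
def go(x,y,z,hd,s=None):
    s=s or read_state(); M=R.from_quat(s['eef_rot'],scalar_first=True).as_matrix()
    h=np.degrees(np.arctan2(M[1,0],M[0,0])); d=M.T@(np.array([x,y,z])-s['tcp_pos'])
    print('t',round(s['time'],1),'tcp',s['tcp_pos'].round(1),'head',round(h,1),'tilt',M[:,2].round(3),'shift',d.round(0),'rz',round(h-hd,1),'w',round(s['width'],2))
E
python3 - <<'E'
from h import *
c=np.load('pics/scene0.npy',allow_pickle=True).item()
P={}
for n,u,z in [('mag',(200,132),13),('era',(449,165),14),('sha',(705,127),15),('cube',(613,75),36),('clip',(338,85),12),('b1',(75,447),16),('b2',(580,431),16),('m1',(88,307),16),('m2',(556,293),16)]:
    P[n]=cast(c,[(u[0]/4.8+235,u[1]/4.8+155)],z)[0]; print(n,P[n].round(0))
d=P['b2']-P['b1'];print('len',np.linalg.norm(d),'yaw',np.arctan2(-d[0],d[1]),'depth',np.linalg.norm(P['b1']-P['m1']),np.linalg.norm(P['b2']-P['m2']))
yaw=np.arctan2(-d[0],d[1]);ex=np.array([np.cos(yaw),np.sin(yaw)]);ey=np.array([-ex[1],ex[0]])
O=((P['b1']+P['b2'])/2)[:2]-ex*58; O2=((P['m1']+P['m2'])/2)[:2]+ex*55
print('O',O,O2)
for n in P: q=P[n][:2]-O; print(n,round(q@ex),round(q@ey))
E
```

```text
mag [ 457. -161.   13.]
era [474.  -6.  14.]
sha [422. 147.  15.]
cube [403.  89.  36.]
clip [399. -83.  12.]
b1 [ 730. -178.   16.]
b2 [690.  85.  16.]
m1 [ 623. -194.   16.]
m2 [584.  66.  16.]
len 265.2825762276296 yaw 0.15027351411232306 depth 108.18179252644846 108.28451577835968
O [652.81178245 -55.0749381 ] [657.804373   -56.05918869]
mag -209 -75
era -169 76
sha -198 235
cube -226 180
clip -255 10
b1 58 -133
b2 58 133
m1 -50 -133
m2 -50 130
```

step_arm --steps '[{"rz": 7.6,"fingers": 0.8},{"rz": 7.6,"fingers": 0.8},{"rz": 7.6,"fingers": 0.8},{"tx": 14,"ty": -44,"tz": 9,"fingers": 0.8},{"tx": 14,"ty": -44,"tz": 9,"fingers": 0.8},{"tx": 14,"ty": -44,"tz": 9,"fingers": 0.8},{"tx": 14,"ty": -44,"tz": 9,"fingers": 0.8},{"tx": 14,"ty": -44,"tz": 9,"fingers": 0.8},{"tx": 14,"ty": -44,"tz": 9,"fingers": 0.8},{"tx": 14,"ty": -44,"tz": 9,"fingers": 0.8}]'

```text
validation failed for argument at $.st...
```

step_arm --steps '[{"tx": 14,"ty": -44,"tz": 9,"fingers": 0.8},{"tx": 14,"ty": -44,"tz": 9,"fingers": 0.8},{"tx": 14,"ty": -44,"tz": 9,"fingers": 0.8},{"tx": 14,"ty": -44,"tz": 9,"fingers": 0.8},{"tx": 14,"ty": -44,"tz": 9,"fingers": 0.8},{"tx": 14,"ty": -44,"tz": 9,"fingers": 0.8},{"fingers": 0.8},{"fingers": 0.8}]'

```text
validation failed for argument at $.st...
```

```bash
python3 -c "
from h import *
go(429,0,4,-8); grab('scene','scene1.png'); grab('wrist','w1.png')
a=cv2.imread('pics/scene1.png')[140:260,220:420];b=cv2.imread('pics/w1.png')
cv2.imwrite('pics/v1.png',np.vstack([cv2.resize(a,(500,300)),cv2.resize(b,(500,300))]))"
```

```text
t 0.1 tcp [ 152.3 -579.7  230.5] head 14.7 tilt [-0.     0.002 -1.   ] shift [ 415. -490.  227.] rz 22.7 w 1.0
```

View pics/v1.png

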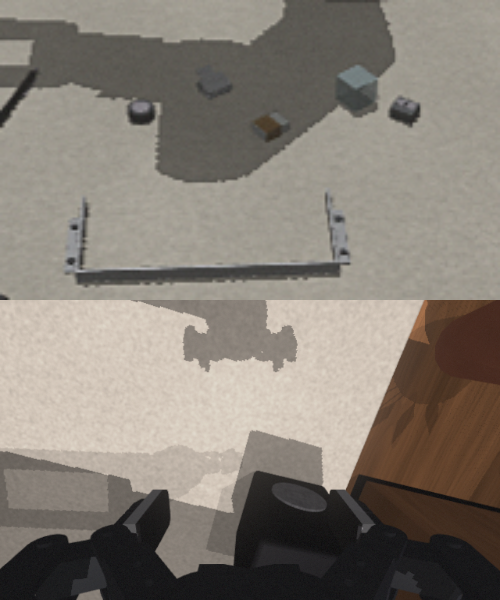

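The view shows nothing has moved. Both calls were refused, probably because each row needs every key. The wrist view also shows a black box under the gripper, so I'll keep level until clear of it.

step_arm --steps '[{"rx": 0,"ry": 0,"rz": 7.6,"tx": 0,"ty": 0,"tz": 0,"fingers": 0.8},{"rx": 0,"ry": 0,"rz": 7.6,"tx": 0,"ty": 0,"tz": 0,"fingers": 0.8},{"rx": 0,"ry": 0,"rz": 7.6,"tx": 0,"ty": 0,"tz": 0,"fingers": 0.8},{"rx": 0,"ry": 0,"rz": 0,"tx": 14,"ty": -44,"tz": 0,"fingers": 0.8},{"rx": 0,"ry": 0,"rz": 0,"tx": 14,"ty": -44,"tz": 0,"fingers": 0.8},{"rx": 0,"ry": 0,"rz": 0,"tx": 14,"ty": -44,"tz": 0,"fingers": 0.8},{"rx": 0,"ry": 0,"rz": 0,"tx": 14,"ty": -44,"tz": 0,"fingers": 0.8},{"rx": 0,"ry": 0,"rz": 0,"tx": 14,"ty": -44,"tz": 0,"fingers": 0.8},{"rx": 0,"ry": 0,"rz": 0,"tx": 14,"ty": -44,"tz": 0,"fingers": 0.8},{"rx": 0,"ry": 0,"rz": 0,"tx": 14,"ty": -44,"tz": 0,"fingers": 0.8}]'

```text
time: 1.2
tcp_pos: [293.1, -287.4, 231.3]
eef_rot: [0.0, 0.997, -0.071, 0.0]
force: [0.1, -0.1, 0.4]
width: 0.197
gripper_force: 0.0
```

step_arm --steps '[{"rx": 0,"ry": 0,"rz": 0,"tx": 14,"ty": -44,"tz": 18,"fingers": 0.8},{"rx": 0,"ry": 0,"rz": 0,"tx": 14,"ty": -44,"tz": 18,"fingers": 0.8},{"rx": 0,"ry": 0,"rz": 0,"tx": 14,"ty": -44,"tz": 18,"fingers": 0.8},{"rx": 0,"ry": 0,"rz": 0,"tx": 14,"ty": -44,"tz": 18,"fingers": 0.8},{"rx": 0,"ry": 0,"rz": 0,"tx": 14,"ty": -44,"tz": 18,"fingers": 0.8},{"rx": 0,"ry": 0,"rz": 0,"tx": 14,"ty": -44,"tz": 18,"fingers": 0.8},{"rx": 0,"ry": 0,"rz": 0,"tx": 7,"ty": -22,"tz": 10,"fingers": 0.8},{"rx": 0,"ry": 0,"rz": 0,"tx": 0,"ty": 0,"tz": 0,"fingers": 0.8},{"rx": 0,"ry": 0,"rz": 0,"tx": 0,"ty": 0,"tz": 0,"fingers": 0.8}]'

```text
time: 2.1
tcp_pos: [422.8, -18.5, 113.1]
eef_rot: [0.0, 0.998, -0.069, -0.0]
force: [-0.1, -0.2, -0.1]
width: 0.197
gripper_force: 0.0
```

```bash
python3 -c "
from h import *
go(429,0,4,-8); s=read_state(); c=grab('scene','scene1.png'); w=grab('wrist','w1.png'); np.save('pics/s1.npy',s,allow_pickle=True)
a=cv2.imread('pics/scene1.png')[140:260,220:420];b=cv2.imread('pics/w1.png')
cv2.imwrite('pics/v2.png',np.vstack([cv2.resize(a,(450,270)),cv2.resize(b,(528,330))[:,39:489]]))"
```

```text
t 2.1 tcp [422.8 -18.5 113.1] head -8.0 tilt [-0.001  0.    -1.   ] shift [  4. -19. 109.] rz 0.0 w 0.2
```

View pics/v2.png

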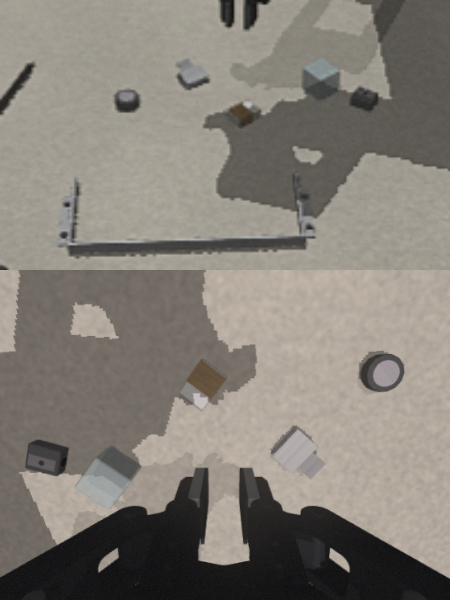

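The wrist view shows the pieces at these positions in the composite: eraser (204,383), magnet (386,373), sharpener (47,457), cube (108,475) and clip (298,452). I'll cross-check these against the scene measurement.

```bash
python3 - <<'E'
from h import *
s=np.load('pics/s1.npy',allow_pickle=True).item(); w=np.load('pics/w1.npy',allow_pickle=True).item()
M=np.eye(4);M[:3,:3]=R.from_quat(s['eef_rot'],scalar_first=True).as_matrix();M[:3,3]=s['tcp_pos'];M=M@w['T_tool_cam']
w['eye']=M[:3,3];w['rotation']=R.from_matrix(M[:3,:3]).as_quat(scalar_first=True);print(w['eye'])
for n,u,z in [('era',(204,382),14),('mag',(386,373),13),('sha',(48,459),15),('cube',(118,467),36),('clip',(297,450),12)]:
    print(n,cast(w,[((u[0]+39)/.825,(u[1]-270)/.825)],z).round(0))
E
```

```text
[489.4758813  -27.77327002 255.00138833]
era [[470.  -9.  14.]]
mag [[ 456. -161.   13.]]
sha [[422. 142.  15.]]
cube [[413.  72.  36.]]
clip [[398. -83.  12.]]
```

step_arm --steps '[{"rx": 0,"ry": 0,"rz": 0,"tx": 1,"ty": -17,"tz": 20,"fingers": 0.8},{"rx": 0,"ry": 0,"rz": 0,"tx": 0,"ty": 0,"tz": 30,"fingers": 0.8},{"rx": 0,"ry": 0,"rz": 0,"tx": 0,"ty": 0,"tz": 30,"fingers": 0.8},{"rx": 0,"ry": 0,"rz": 0,"tx": 0,"ty": 0,"tz": 20,"fingers": 0.8},{"rx": 0,"ry": 0,"rz": 0,"tx": 0,"ty": 0,"tz": 8,"fingers": 0.8},{"rx": 0,"ry": 0,"rz": 0,"tx": 0,"ty": 0,"tz": 0,"fingers": 0.8},{"rx": 0,"ry": 0,"rz": 0,"tx": 4,"ty": 0,"tz": 0,"fingers": 0.8},{"rx": 0,"ry": 0,"rz": 0,"tx": 5,"ty": 0,"tz": 0,"fingers": 0.8},{"rx": 0,"ry": 0,"rz": 0,"tx": 5,"ty": 0,"tz": 0,"fingers": 0.8},{"rx": 0,"ry": 0,"rz": 0,"tx": 5,"ty": 0,"tz": 0,"fingers": 0.8}]'

```text
time: 3.2
tcp_pos: [446.4, -4.9, 6.0]
eef_rot: [0.0, 0.998, -0.07, 0.001]
force: [-1.0, 1.0, 0.3]
width: 0.201
gripper_force: 0.1
```

step_arm --steps '[{"rx": 0,"ry": 0,"rz": 0,"tx": 5,"ty": 0,"tz": 0,"fingers": 0.8},{"rx": 0,"ry": 0,"rz": 0,"tx": 5,"ty": 0,"tz": 0,"fingers": 0.8},{"rx": 0,"ry": 0,"rz": 0,"tx": 5,"ty": 0,"tz": 0,"fingers": 0.8},{"rx": 0,"ry": 0,"rz": 0,"tx": 5,"ty": 0,"tz": 0,"fingers": 0.8},{"rx": 0,"ry": 0,"rz": 0,"tx": 5,"ty": 0,"tz": 0,"fingers": 0.8},{"rx": 0,"ry": 0,"rz": 0,"tx": 5,"ty": 0,"tz": 0,"fingers": 0.8},{"rx": 0,"ry": 0,"rz": 0,"tx": 5,"ty": 0,"tz": 0,"fingers": 0.8},{"rx": 0,"ry": 0,"rz": 0,"tx": 5,"ty": 0,"tz": 0,"fingers": 0.8},{"rx": 0,"ry": 0,"rz": 0,"tx": 5,"ty": 0,"tz": 0,"fingers": 0.8},{"rx": 0,"ry": 0,"rz": 0,"tx": 5,"ty": 0,"tz": 0,"fingers": 0.8}]'

```text
time: 4.2
tcp_pos: [495.2, -11.8, 5.3]
eef_rot: [-0.0, 0.998, -0.071, 0.0]
force: [0.1, -0.5, -1.2]
width: 0.201
gripper_force: 0.1
```

```bash
python3 -c "
from h import *
go(638,-29,4,-8); c=grab('scene','scene2.png'); w=grab('wrist','w2.png')
a=cv2.imread('pics/scene2.png')[140:260,220:420];b=cv2.imread('pics/w2.png')
cv2.imwrite('pics/v3.png',np.vstack([cv2.resize(a,(450,270)),cv2.resize(b,(528,330))[:,39:489]]))"
```

```text
t 4.2 tcp [495.2 -11.8   5.3] head -8.1 tilt [ 0.  0. -1.] shift [144.  -3.   1.] rz -0.1 w 0.2
```

View pics/v3.png

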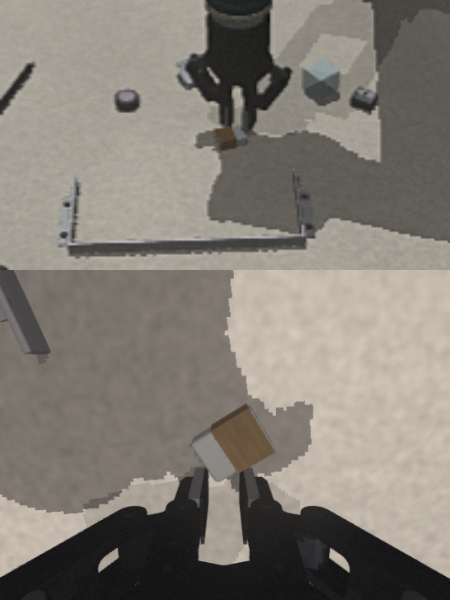

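The eraser sits in front of both fingertips (composite 234,442), resting on the right one and turning flat. I'll keep pushing.

step_arm --steps '[{"rx": 0,"ry": 0,"rz": 0,"tx": 6,"ty": 0,"tz": 1,"fingers": 0.8},{"rx": 0,"ry": 0,"rz": 0,"tx": 6,"ty": 0,"tz": 0,"fingers": 0.8},{"rx": 0,"ry": 0,"rz": 0,"tx": 6,"ty": 0,"tz": 0,"fingers": 0.8},{"rx": 0,"ry": 0,"rz": 0,"tx": 6,"ty": 0,"tz": 0,"fingers": 0.8},{"rx": 0,"ry": 0,"rz": 0,"tx": 6,"ty": 0,"tz": 0,"fingers": 0.8},{"rx": 0,"ry": 0,"rz": 0,"tx": 6,"ty": 0,"tz": 0,"fingers": 0.8},{"rx": 0,"ry": 0,"rz": 0,"tx": 6,"ty": 0,"tz": 0,"fingers": 0.8},{"rx": 0,"ry": 0,"rz": 0,"tx": 6,"ty": 0,"tz": 0,"fingers": 0.8},{"rx": 0,"ry": 0,"rz": 0,"tx": 6,"ty": 0,"tz": 0,"fingers": 0.8},{"rx": 0,"ry": 0,"rz": 0,"tx": 6,"ty": 0,"tz": 0,"fingers": 0.8}]'

```text
time: 5.3
tcp_pos: [554.6, -20.3, 4.3]
eef_rot: [-0.0, 0.998, -0.071, -0.0]
force: [-0.5, 0.1, -0.5]
width: 0.202
gripper_force: 0.2
```

step_arm --steps '[{"rx": 0,"ry": 0,"rz": 0,"tx": 6,"ty": 0,"tz": 0,"fingers": 0.8},{"rx": 0,"ry": 0,"rz": 0,"tx": 6,"ty": 0,"tz": 0,"fingers": 0.8},{"rx": 0,"ry": 0,"rz": 0,"tx": 6,"ty": 0,"tz": 0,"fingers": 0.8},{"rx": 0,"ry": 0,"rz": 0,"tx": 6,"ty": 0,"tz": 0,"fingers": 0.8},{"rx": 0,"ry": 0,"rz": 0,"tx": 6,"ty": 0,"tz": 0,"fingers": 0.8},{"rx": 0,"ry": 0,"rz": 0,"tx": 6,"ty": 0,"tz": 0,"fingers": 0.8},{"rx": 0,"ry": 0,"rz": 0,"tx": 6,"ty": 0,"tz": 0,"fingers": 0.8},{"rx": 0,"ry": 0,"rz": 0,"tx": 6,"ty": 0,"tz": 0,"fingers": 0.8},{"rx": 0,"ry": 0,"rz": 0,"tx": 6,"ty": 0,"tz": 0,"fingers": 0.8},{"rx": 0,"ry": 0,"rz": 0,"tx": 6,"ty": 0,"tz": 0,"fingers": 0.8}]'

```text
time: 6.3
tcp_pos: [614.0, -28.8, 4.3]
eef_rot: [-0.0, 0.998, -0.071, -0.0]
force: [1.2, -0.1, 0.8]
width: 0.201
gripper_force: 0.2
```

```bash
python3 -c "
from h import *
go(638,-29,4,-8); c=grab('scene','scene3.png'); w=grab('wrist','w3.png')
a=cv2.imread('pics/scene3.png')[140:260,220:420];b=cv2.imread('pics/w3.png')
cv2.imwrite('pics/v4.png',np.vstack([cv2.resize(a,(450,270)),cv2.resize(b,(528,330))[:,39:489]]))"
```

```text
t 6.3 tcp [614.  -28.8   4.3] head -8.1 tilt [-0.  0. -1.] shift [24. -3.  0.] rz -0.1 w 0.2
```

View pics/v4.png

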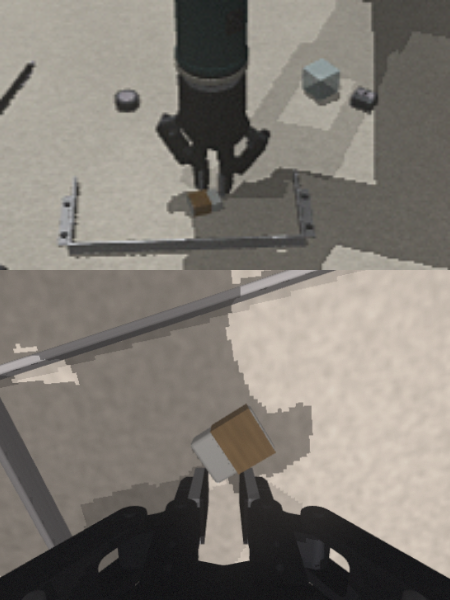

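The eraser is inside the rail and steady on the fingertips. I'll do the last 28 mm of push, then back off, lift and go round behind the sharpener.

step_arm --steps '[{"rx": 0,"ry": 0,"rz": 0,"tx": 6,"ty": 0,"tz": 0,"fingers": 0.8},{"rx": 0,"ry": 0,"rz": 0,"tx": 6,"ty": 0,"tz": 0,"fingers": 0.8},{"rx": 0,"ry": 0,"rz": 0,"tx": 6,"ty": 0,"tz": 0,"fingers": 0.8},{"rx": 0,"ry": 0,"rz": 0,"tx": 6,"ty": 0,"tz": 0,"fingers": 0.8},{"rx": 0,"ry": 0,"rz": 0,"tx": 4,"ty": 0,"tz": 0,"fingers": 0.8},{"rx": 0,"ry": 0,"rz": 0,"tx": 0,"ty": 0,"tz": 0,"fingers": 0.8},{"rx": 0,"ry": 0,"rz": 0,"tx": -10,"ty": 0,"tz": 0,"fingers": 0.8},{"rx": 0,"ry": 0,"rz": 0,"tx": -20,"ty": 0,"tz": 0,"fingers": 0.8},{"rx": 0,"ry": 0,"rz": 0,"tx": 0,"ty": 0,"tz": -40,"fingers": 0.8},{"rx": 0,"ry": 0,"rz": 0,"tx": 0,"ty": 0,"tz": -40,"fingers": 0.8}]'

```text
time: 7.4
tcp_pos: [607.8, -27.7, 83.5]
eef_rot: [-0.0, 0.998, -0.07, -0.003]
force: [1.1, -0.6, 0.6]
width: 0.197
gripper_force: 0.0
```

step_arm --steps '[{"rx": 0,"ry": 0,"rz": 7.3,"tx": 0,"ty": 0,"tz": -10,"fingers": 0.8},{"rx": 0,"ry": 0,"rz": 7.3,"tx": 0,"ty": 0,"tz": -10,"fingers": 0.8},{"rx": 0,"ry": 0,"rz": 7.3,"tx": 0,"ty": 0,"tz": 0,"fingers": 0.8},{"rx": 0,"ry": 0,"rz": 0,"tx": -42,"ty": -8,"tz": 0,"fingers": 0.8},{"rx": 0,"ry": 0,"rz": 0,"tx": -42,"ty": -8,"tz": 0,"fingers": 0.8},{"rx": 0,"ry": 0,"rz": 0,"tx": -42,"ty": -8,"tz": 0,"fingers": 0.8},{"rx": 0,"ry": 0,"rz": 0,"tx": -42,"ty": -8,"tz": 0,"fingers": 0.8},{"rx": 0,"ry": 0,"rz": 0,"tx": -42,"ty": -8,"tz": 0,"fingers": 0.8},{"rx": 0,"ry": 0,"rz": 0,"tx": -42,"ty": -8,"tz": 0,"fingers": 0.8},{"rx": 0,"ry": 0,"rz": 0,"tx": -42,"ty": -8,"tz": 0,"fingers": 0.8}]'

```text
time: 8.4
tcp_pos: [382.1, 167.5, 104.3]
eef_rot: [0.0, 0.966, -0.259, -0.0]
force: [-0.2, 0.4, -0.5]
width: 0.202
gripper_force: 0.0
```

```bash
python3 -c "
from h import *
go(383,167,4,-30)"
```

```text
t 8.4 tcp [382.1 167.5 104.3] head -30.0 tilt [-0.001  0.    -1.   ] shift [  1.  -0. 100.] rz -0.0 w 0.2
```

step_arm --steps '[{"rx": 0,"ry": 0,"rz": 0,"tx": 0,"ty": 0,"tz": 30,"fingers": 0.8},{"rx": 0,"ry": 0,"rz": 0,"tx": 0,"ty": 0,"tz": 30,"fingers": 0.8},{"rx": 0,"ry": 0,"rz": 0,"tx": 0,"ty": 0,"tz": 30,"fingers": 0.8},{"rx": 0,"ry": 0,"rz": 0,"tx": 0,"ty": 0,"tz": 10,"fingers": 0.8},{"rx": 0,"ry": 0,"rz": 0,"tx": 0,"ty": 0,"tz": 0,"fingers": 0.8},{"rx": 0,"ry": 0,"rz": 0,"tx": 5,"ty": 0,"tz": 0,"fingers": 0.8},{"rx": 0,"ry": 0,"rz": 0,"tx": 5,"ty": 0,"tz": 0,"fingers": 0.8},{"rx": 0,"ry": 0,"rz": 0,"tx": 5,"ty": 0,"tz": 0,"fingers": 0.8},{"rx": 0,"ry": 0,"rz": 0,"tx": 5,"ty": 0,"tz": 0,"fingers": 0.8},{"rx": 0,"ry": 0,"rz": 0,"tx": 5,"ty": 0,"tz": 0,"fingers": 0.8}]'

```text
time: 9.4
tcp_pos: [407.3, 154.3, 4.8]
eef_rot: [-0.0, 0.966, -0.259, 0.0]
force: [0.2, 0.4, 0.6]
width: 0.201
gripper_force: 0.3
```

step_arm --steps '[{"rx": 0,"ry": 0,"rz": 0,"tx": 6,"ty": 0,"tz": 0,"fingers": 0.8},{"rx": 0,"ry": 0,"rz": 0,"tx": 6,"ty": 0,"tz": 0,"fingers": 0.8},{"rx": 0,"ry": 0,"rz": 0,"tx": 6,"ty": 0,"tz": 0,"fingers": 0.8},{"rx": 0,"ry": 0,"rz": 0,"tx": 6,"ty": 0,"tz": 0,"fingers": 0.8},{"rx": 0,"ry": 0,"rz": 0,"tx": 6,"ty": 0,"tz": 0,"fingers": 0.8},{"rx": 0,"ry": 0,"rz": 0,"tx": 6,"ty": 0,"tz": 0,"fingers": 0.8},{"rx": 0,"ry": 0,"rz": 0,"tx": 6,"ty": 0,"tz": 0,"fingers": 0.8},{"rx": 0,"ry": 0,"rz": 0,"tx": 6,"ty": 0,"tz": 0,"fingers": 0.8},{"rx": 0,"ry": 0,"rz": 0,"tx": 6,"ty": 0,"tz": 0,"fingers": 0.8},{"rx": 0,"ry": 0,"rz": 0,"tx": 6,"ty": 0,"tz": 0,"fingers": 0.8}]'

```text
time: 10.4
tcp_pos: [459.0, 124.3, 4.3]
eef_rot: [-0.0, 0.966, -0.259, -0.0]
force: [-0.1, -0.1, -0.6]
width: 0.199
gripper_force: 0.1
```

```bash
python3 -c "
from h import *
go(459,142,4,-52); s=read_state();np.save('pics/s4.npy',s,allow_pickle=True); c=grab('scene','scene4.png'); w=grab('wrist','w4.png')
a=cv2.imread('pics/scene4.png')[140:260,220:420];b=cv2.imread('pics/w4.png')
cv2.imwrite('pics/v5.png',np.vstack([cv2.resize(a,(450,270)),cv2.resize(b,(528,330))[:,39:489]]))"
```

```text
t 10.4 tcp [459.  124.3   4.3] head -30.0 tilt [-0.  0. -1.] shift [ -9. -15.   0.] rz 22.0 w 0.2
```

View pics/v5.png

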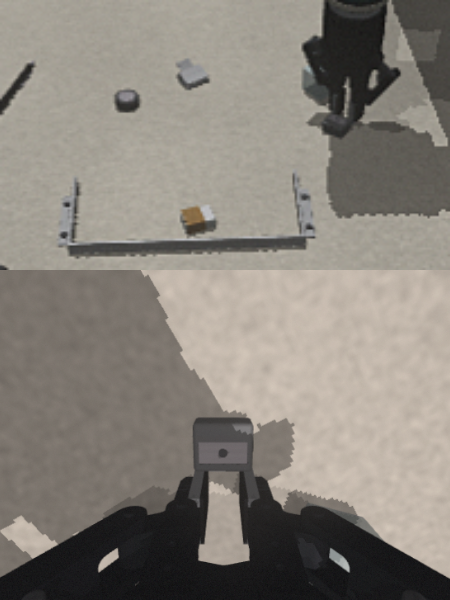

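The sharpener sits flat and centred on both fingertips (composite 223,445), and the eraser is in the rail (198,219). The cube hasn't been touched. I'll back off, re-angle to −52° and push leg 2.

step_arm --steps '[{"rx": 0,"ry": 0,"rz": 0,"tx": -20,"ty": 0,"tz": 0,"fingers": 0.8},{"rx": 0,"ry": 0,"rz": 7.3,"tx": 0,"ty": 0,"tz": 0,"fingers": 0.8},{"rx": 0,"ry": 0,"rz": 7.3,"tx": 0,"ty": 0,"tz": 0,"fingers": 0.8},{"rx": 0,"ry": 0,"rz": 7.4,"tx": 0,"ty": 0,"tz": 0,"fingers": 0.8},{"rx": 0,"ry": 0,"rz": 0,"tx": 2,"ty": -17,"tz": 0,"fingers": 0.8},{"rx": 0,"ry": 0,"rz": 0,"tx": 4,"ty": 0,"tz": 0,"fingers": 0.8},{"rx": 0,"ry": 0,"rz": 0,"tx": 4,"ty": 0,"tz": 0,"fingers": 0.8},{"rx": 0,"ry": 0,"rz": 0,"tx": 5,"ty": 0,"tz": 0,"fingers": 0.8},{"rx": 0,"ry": 0,"rz": 0,"tx": 5,"ty": 0,"tz": 0,"fingers": 0.8},{"rx": 0,"ry": 0,"rz": 0,"tx": 5,"ty": 0,"tz": 0,"fingers": 0.8}]'

```text
time: 11.5
tcp_pos: [469.8, 124.7, 4.3]
eef_rot: [0.0, 0.899, -0.438, -0.0]
force: [0.0, 0.7, -0.7]
width: 0.197
gripper_force: 0.1
```

step_arm --steps '[{"rx": 0,"ry": 0,"rz": 0,"tx": 6,"ty": 0,"tz": 0,"fingers": 0.8},{"rx": 0,"ry": 0,"rz": 0,"tx": 6,"ty": 0,"tz": 0,"fingers": 0.8},{"rx": 0,"ry": 0,"rz": 0,"tx": 6,"ty": 0,"tz": 0,"fingers": 0.8},{"rx": 0,"ry": 0,"rz": 0,"tx": 6,"ty": 0,"tz": 0,"fingers": 0.8},{"rx": 0,"ry": 0,"rz": 0,"tx": 6,"ty": 0,"tz": 0,"fingers": 0.8},{"rx": 0,"ry": 0,"rz": 0,"tx": 6,"ty": 0,"tz": 0,"fingers": 0.8},{"rx": 0,"ry": 0,"rz": 0,"tx": 6,"ty": 0,"tz": 0,"fingers": 0.8},{"rx": 0,"ry": 0,"rz": 0,"tx": 6,"ty": 0,"tz": 0,"fingers": 0.8},{"rx": 0,"ry": 0,"rz": 0,"tx": 6,"ty": 0,"tz": 0,"fingers": 0.8},{"rx": 0,"ry": 0,"rz": 0,"tx": 6,"ty": 0,"tz": 0,"fingers": 0.8}]'

```text
time: 12.5
tcp_pos: [507.2, 77.7, 4.3]
eef_rot: [-0.0, 0.899, -0.438, -0.0]
force: [-0.2, 0.1, 0.2]
width: 0.203
gripper_force: 0.2
```

step_arm --steps '[{"rx": 0,"ry": 0,"rz": 0,"tx": 6,"ty": 0,"tz": 0,"fingers": 0.8},{"rx": 0,"ry": 0,"rz": 0,"tx": 6,"ty": 0,"tz": 0,"fingers": 0.8},{"rx": 0,"ry": 0,"rz": 0,"tx": 6,"ty": 0,"tz": 0,"fingers": 0.8},{"rx": 0,"ry": 0,"rz": 0,"tx": 6,"ty": 0,"tz": 0,"fingers": 0.8},{"rx": 0,"ry": 0,"rz": 0,"tx": 6,"ty": 0,"tz": 0,"fingers": 0.8},{"rx": 0,"ry": 0,"rz": 0,"tx": 6,"ty": 0,"tz": 0,"fingers": 0.8},{"rx": 0,"ry": 0,"rz": 0,"tx": 6,"ty": 0,"tz": 0,"fingers": 0.8},{"rx": 0,"ry": 0,"rz": 0,"tx": 6,"ty": 0,"tz": 0,"fingers": 0.8},{"rx": 0,"ry": 0,"rz": 0,"tx": 6,"ty": 0,"tz": 0,"fingers": 0.8},{"rx": 0,"ry": 0,"rz": 0,"tx": 0,"ty": 0,"tz": 0,"fingers": 0.8}]'

```text
time: 13.5
tcp_pos: [541.2, 34.8, 4.4]
eef_rot: [-0.0, 0.899, -0.439, 0.001]
force: [0.6, -0.0, 0.2]
width: 0.203
gripper_force: 0.0
```

```bash
python3 -c "
from h import *
go(544,31,4,-52); s=read_state();np.save('pics/s5.npy',s,allow_pickle=True); c=grab('scene','scene5.png'); w=grab('wrist','w5.png')
a=cv2.imread('pics/scene5.png')[140:260,220:420];b=cv2.imread('pics/w5.png')
cv2.imwrite('pics/v6.png',np.vstack([cv2.resize(a,(450,270)),cv2.resize(b,(528,330))[:,39:489]]))"
```

```text
t 13.5 tcp [541.2  34.8   4.4] head -52.0 tilt [ 0.001 -0.    -1.   ] shift [5. 0. 0.] rz -0.0 w 0.2
```

View pics/v6.png

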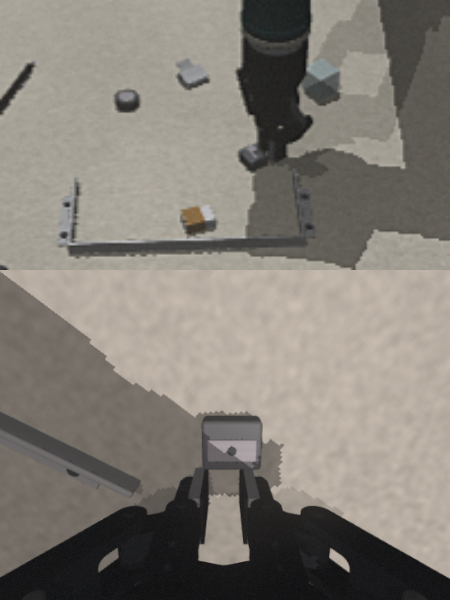

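The sharpener is still flat on the tips (composite 232,443), clear of the rail tip at (140,488). For leg 3 I'll lift and turn to 8.6° (the rail axis) behind it.

step_arm --steps '[{"rx": 0,"ry": 0,"rz": 0,"tx": -30,"ty": 0,"tz": 0,"fingers": 0.8},{"rx": 0,"ry": 0,"rz": 0,"tx": 0,"ty": 0,"tz": -45,"fingers": 0.8},{"rx": 0,"ry": 0,"rz": -7.6,"tx": 0,"ty": 0,"tz": 0,"fingers": 0.8},{"rx": 0,"ry": 0,"rz": -7.6,"tx": 0,"ty": 0,"tz": 0,"fingers": 0.8},{"rx": 0,"ry": 0,"rz": -7.6,"tx": 0,"ty": 0,"tz": 0,"fingers": 0.8},{"rx": 0,"ry": 0,"rz": -7.6,"tx": 0,"ty": 0,"tz": 0,"fingers": 0.8},{"rx": 0,"ry": 0,"rz": -7.6,"tx": 0,"ty": 0,"tz": 0,"fingers": 0.8},{"rx": 0,"ry": 0,"rz": -7.6,"tx": 0,"ty": 0,"tz": 0,"fingers": 0.8},{"rx": 0,"ry": 0,"rz": -7.6,"tx": 0,"ty": 0,"tz": 0,"fingers": 0.8},{"rx": 0,"ry": 0,"rz": -7.4,"tx": 0,"ty": 0,"tz": 0,"fingers": 0.8}]'

```text
time: 14.6
tcp_pos: [521.4, 59.4, 49.3]
eef_rot: [-0.0, 0.997, 0.078, -0.0]
force: [0.5, 0.5, -0.5]
width: 0.201
gripper_force: 0.0
```

step_arm --steps '[{"rx": 0,"ry": 0,"rz": 0,"tx": -11,"ty": 25,"tz": 0,"fingers": 0.8},{"rx": 0,"ry": 0,"rz": 0,"tx": -11,"ty": 25,"tz": 0,"fingers": 0.8},{"rx": 0,"ry": 0,"rz": 0,"tx": 0,"ty": 0,"tz": 0,"fingers": 0.8}]'

```text
time: 14.9
tcp_pos: [506.2, 4.7, 49.2]
eef_rot: [0.0, 0.997, 0.074, -0.001]
force: [-0.5, 0.8, 0.4]
width: 0.203
gripper_force: 0.0
```

```bash
python3 - <<'E'
from h import *
go(509,5,4,8.6); s=read_state(); w=grab('wrist','w6.png'); b=cv2.imread('pics/w6.png'); cv2.imwrite('pics/v7.png',b)
M=np.eye(4);M[:3,:3]=R.from_quat(s['eef_rot'],scalar_first=True).as_matrix();M[:3,3]=s['tcp_pos'];M=M@w['T_tool_cam']
w['eye']=M[:3,3];w['rotation']=R.from_matrix(M[:3,:3]).as_quat(scalar_first=True);np.save('pics/w6.npy',w,allow_pickle=True)
E
```

```text
t 14.9 tcp [506.2   4.7  49.2] head 8.5 tilt [-0.001 -0.    -1.   ] shift [ 3.  0. 45.] rz -0.1 w 0.2
```

View pics/v7.png

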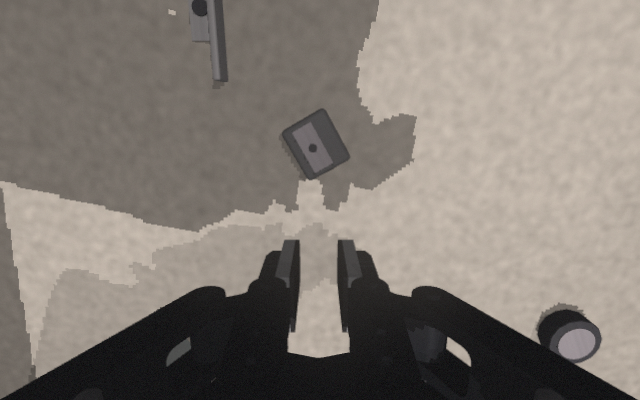

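The sharpener is centred ahead of the fingers at (315,144), and the rail's left tip is at (220,80), well to the side. I'll push it straight in.

step_arm --steps '[{"rx": 0,"ry": 0,"rz": 0,"tx": 0,"ty": 0,"tz": 25,"fingers": 0.8},{"rx": 0,"ry": 0,"rz": 0,"tx": 0,"ty": 0,"tz": 20,"fingers": 0.8},{"rx": 0,"ry": 0,"rz": 0,"tx": 0,"ty": 0,"tz": 0,"fingers": 0.8},{"rx": 0,"ry": 0,"rz": 0,"tx": 5,"ty": 0,"tz": 0,"fingers": 0.8},{"rx": 0,"ry": 0,"rz": 0,"tx": 5,"ty": 0,"tz": 0,"fingers": 0.8},{"rx": 0,"ry": 0,"rz": 0,"tx": 5,"ty": 0,"tz": 0,"fingers": 0.8},{"rx": 0,"ry": 0,"rz": 0,"tx": 5,"ty": 0,"tz": 0,"fingers": 0.8},{"rx": 0,"ry": 0,"rz": 0,"tx": 5,"ty": 0,"tz": 0,"fingers": 0.8},{"rx": 0,"ry": 0,"rz": 0,"tx": 5,"ty": 0,"tz": 0,"fingers": 0.8},{"rx": 0,"ry": 0,"rz": 0,"tx": 5,"ty": 0,"tz": 0,"fingers": 0.8}]'

```text
time: 15.95
tcp_pos: [542.2, 11.7, 4.4]
eef_rot: [-0.0, 0.997, 0.075, -0.0]
force: [-1.2, -0.0, 0.7]
width: 0.198
gripper_force: 0.6
```

step_arm --steps '[{"rx": 0,"ry": 0,"rz": 0,"tx": 6,"ty": 0,"tz": 0,"fingers": 0.8},{"rx": 0,"ry": 0,"rz": 0,"tx": 6,"ty": 0,"tz": 0,"fingers": 0.8},{"rx": 0,"ry": 0,"rz": 0,"tx": 6,"ty": 0,"tz": 0,"fingers": 0.8},{"rx": 0,"ry": 0,"rz": 0,"tx": 6,"ty": 0,"tz": 0,"fingers": 0.8},{"rx": 0,"ry": 0,"rz": 0,"tx": 6,"ty": 0,"tz": 0,"fingers": 0.8},{"rx": 0,"ry": 0,"rz": 0,"tx": 6,"ty": 0,"tz": 0,"fingers": 0.8},{"rx": 0,"ry": 0,"rz": 0,"tx": 6,"ty": 0,"tz": 0,"fingers": 0.8},{"rx": 0,"ry": 0,"rz": 0,"tx": 6,"ty": 0,"tz": 0,"fingers": 0.8},{"rx": 0,"ry": 0,"rz": 0,"tx": 6,"ty": 0,"tz": 0,"fingers": 0.8},{"rx": 0,"ry": 0,"rz": 0,"tx": 6,"ty": 0,"tz": 0,"fingers": 0.8}]'

```text
time: 16.95
tcp_pos: [601.9, 20.7, 4.3]
eef_rot: [-0.0, 0.997, 0.075, -0.0]
force: [-1.3, -1.0, 0.7]
width: 0.201
gripper_force: 0.6
```

step_arm --steps '[{"rx": 0,"ry": 0,"rz": 0,"tx": 6,"ty": 0,"tz": 0,"fingers": 0.8},{"rx": 0,"ry": 0,"rz": 0,"tx": 6,"ty": 0,"tz": 0,"fingers": 0.8},{"rx": 0,"ry": 0,"rz": 0,"tx": 6,"ty": 0,"tz": 0,"fingers": 0.8},{"rx": 0,"ry": 0,"rz": 0,"tx": 6,"ty": 0,"tz": 0,"fingers": 0.8},{"rx": 0,"ry": 0,"rz": 0,"tx": 6,"ty": 0,"tz": 0,"fingers": 0.8},{"rx": 0,"ry": 0,"rz": 0,"tx": 4,"ty": 0,"tz": 0,"fingers": 0.8},{"rx": 0,"ry": 0,"rz": 0,"tx": 0,"ty": 0,"tz": 0,"fingers": 0.8}]'

```text
time: 17.65
tcp_pos: [636.1, 25.8, 4.4]
eef_rot: [-0.0, 0.997, 0.075, 0.001]
force: [-0.5, -0.0, -0.4]
width: 0.198
gripper_force: 0.0
```

```bash
python3 -c "
from h import *
go(645,25,4,8.6); c=grab('scene','scene7.png'); w=grab('wrist','w7.png')
a=cv2.imread('pics/scene7.png')[140:260,220:420];b=cv2.imread('pics/w7.png')
cv2.imwrite('pics/v8.png',np.vstack([cv2.resize(a,(450,270)),cv2.resize(b,(528,330))[:,39:489]]))"
```

```text
t 17.6 tcp [636.1  25.8   4.4] head 8.6 tilt [ 0.001  0.    -1.   ] shift [9. 2. 0.] rz 0.0 w 0.2
```

View pics/v8.png

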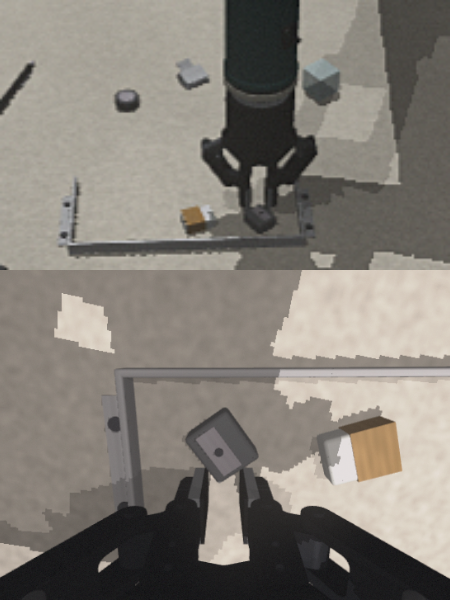

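The sharpener (222,445) and eraser (360,450) both lie inside the rail, clear of the back wall at y≈373. The cube, clip and pencil are where they were. On to the magnet.

step_arm --steps '[{"rx": 0,"ry": 0,"rz": 0,"tx": -10,"ty": 0,"tz": 0,"fingers": 0.8},{"rx": 0,"ry": 0,"rz": 0,"tx": -20,"ty": 0,"tz": 0,"fingers": 0.8},{"rx": 0,"ry": 0,"rz": 0,"tx": 0,"ty": 0,"tz": -50,"fingers": 0.8},{"rx": 0,"ry": 0,"rz": 0,"tx": 0,"ty": 0,"tz": -50,"fingers": 0.8},{"rx": 0,"ry": 0,"rz": 0,"tx": -37,"ty": 26,"tz": 0,"fingers": 0.8},{"rx": 0,"ry": 0,"rz": 0,"tx": -37,"ty": 26,"tz": 0,"fingers": 0.8},{"rx": 0,"ry": 0,"rz": 0,"tx": -37,"ty": 26,"tz": 0,"fingers": 0.8},{"rx": 0,"ry": 0,"rz": 0,"tx": -37,"ty": 26,"tz": 0,"fingers": 0.8},{"rx": 0,"ry": 0,"rz": 0,"tx": -37,"ty": 26,"tz": 0,"fingers": 0.8},{"rx": 0,"ry": 0,"rz": 0,"tx": -36,"ty": 28,"tz": 0,"fingers": 0.8}]'

```text
time: 18.75
tcp_pos: [407.8, -168.2, 104.3]
eef_rot: [-0.0, 0.997, 0.075, -0.0]
force: [0.8, -0.9, 0.4]
width: 0.2
gripper_force: 0.0
```

step_arm --steps '[{"rx": 0,"ry": 0,"rz": 0,"tx": 0,"ty": 0,"tz": 0,"fingers": 0.8}]'

```text
time: 18.85
tcp_pos: [405.5, -170.0, 104.1]
eef_rot: [-0.0, 0.997, 0.073, -0.002]
force: [0.2, 0.7, -0.5]
width: 0.2
gripper_force: 0.0
```

```bash
python3 -c "
from h import *
go(412,-168,4,8.6)"
```

```text
t 18.9 tcp [ 405.5 -170.   104.1] head 8.3 tilt [-0.003  0.    -1.   ] shift [  7.  -1. 100.] rz -0.3 w 0.2
```

step_arm --steps '[{"rx": 0,"ry": 0,"rz": 0,"tx": 0,"ty": -1,"tz": 30,"fingers": 0.8},{"rx": 0,"ry": 0,"rz": 0,"tx": 0,"ty": 0,"tz": 30,"fingers": 0.8},{"rx": 0,"ry": 0,"rz": 0,"tx": 0,"ty": 0,"tz": 30,"fingers": 0.8},{"rx": 0,"ry": 0,"rz": 0,"tx": 0,"ty": 0,"tz": 10,"fingers": 0.8},{"rx": 0,"ry": 0,"rz": 0,"tx": 5,"ty": 0,"tz": 0,"fingers": 0.8},{"rx": 0,"ry": 0,"rz": 0,"tx": 5,"ty": 0,"tz": 0,"fingers": 0.8},{"rx": 0,"ry": 0,"rz": 0,"tx": 5,"ty": 0,"tz": 0,"fingers": 0.8},{"rx": 0,"ry": 0,"rz": 0,"tx": 5,"ty": 0,"tz": 0,"fingers": 0.8},{"rx": 0,"ry": 0,"rz": 0,"tx": 5,"ty": 0,"tz": 0,"fingers": 0.8},{"rx": 0,"ry": 0,"rz": 0,"tx": 5,"ty": 0,"tz": 0,"fingers": 0.8}]'

```text
time: 19.85
tcp_pos: [440.7, -162.6, 4.8]
eef_rot: [0.0, 0.997, 0.075, 0.0]
force: [-0.7, 0.1, 0.3]
width: 0.205
gripper_force: 0.4
```

step_arm --steps '[{"rx": 0,"ry": 0,"rz": 0,"tx": 5,"ty": 0,"tz": 0,"fingers": 0.8},{"rx": 0,"ry": 0,"rz": 0,"tx": 5,"ty": 0,"tz": 0,"fingers": 0.8},{"rx": 0,"ry": 0,"rz": 0,"tx": 5,"ty": 0,"tz": 0,"fingers": 0.8},{"rx": 0,"ry": 0,"rz": 0,"tx": 5,"ty": 0,"tz": 0,"fingers": 0.8},{"rx": 0,"ry": 0,"rz": 0,"tx": 5,"ty": 0,"tz": 0,"fingers": 0.8},{"rx": 0,"ry": 0,"rz": 0,"tx": 5,"ty": 0,"tz": 0,"fingers": 0.8},{"rx": 0,"ry": 0,"rz": 0,"tx": 5,"ty": 0,"tz": 0,"fingers": 0.8},{"rx": 0,"ry": 0,"rz": 0,"tx": 5,"ty": 0,"tz": 0,"fingers": 0.8},{"rx": 0,"ry": 0,"rz": 0,"tx": 5,"ty": 0,"tz": 0,"fingers": 0.8},{"rx": 0,"ry": 0,"rz": 0,"tx": 5,"ty": 0,"tz": 0,"fingers": 0.8}]'

```text
time: 20.85
tcp_pos: [489.9, -155.0, 4.3]
eef_rot: [-0.0, 0.997, 0.075, 0.0]
force: [-0.8, 0.4, 0.8]
width: 0.198
gripper_force: 0.4
```

```bash
python3 -c "
from h import *
go(658,-131,4,8.6); c=grab('scene','scene8.png'); w=grab('wrist','w8.png')
a=cv2.imread('pics/scene8.png')[140:260,220:420];b=cv2.imread('pics/w8.png')
cv2.imwrite('pics/v9.png',np.vstack([cv2.resize(a,(450,270)),cv2.resize(b,(528,330))[:,39:489]]))"
```

```text
t 20.9 tcp [ 489.9 -155.     4.3] head 8.6 tilt [ 0.  0. -1.] shift [170.   1.   0.] rz 0.0 w 0.2
```

View pics/v9.png

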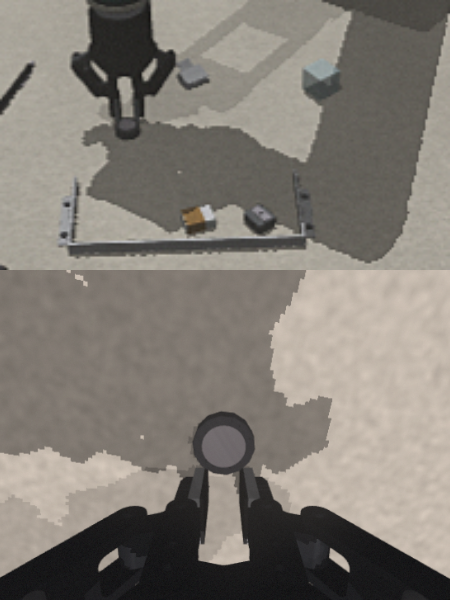

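The magnet is cradled and centred (composite 223,445). I'll push it home and retreat.

step_arm --steps '[{"rx": 0,"ry": 0,"rz": 0,"tx": 6,"ty": 0,"tz": 0,"fingers": 0.8},{"rx": 0,"ry": 0,"rz": 0,"tx": 7,"ty": 0,"tz": 0,"fingers": 0.8},{"rx": 0,"ry": 0,"rz": 0,"tx": 7,"ty": 0,"tz": 0,"fingers": 0.8},{"rx": 0,"ry": 0,"rz": 0,"tx": 7,"ty": 0,"tz": 0,"fingers": 0.8},{"rx": 0,"ry": 0,"rz": 0,"tx": 7,"ty": 0,"tz": 0,"fingers": 0.8},{"rx": 0,"ry": 0,"rz": 0,"tx": 7,"ty": 0,"tz": 0,"fingers": 0.8},{"rx": 0,"ry": 0,"rz": 0,"tx": 7,"ty": 0,"tz": 0,"fingers": 0.8},{"rx": 0,"ry": 0,"rz": 0,"tx": 7,"ty": 0,"tz": 0,"fingers": 0.8},{"rx": 0,"ry": 0,"rz": 0,"tx": 7,"ty": 0,"tz": 0,"fingers": 0.8},{"rx": 0,"ry": 0,"rz": 0,"tx": 7,"ty": 0,"tz": 0,"fingers": 0.8}]'

```text
time: 21.95
tcp_pos: [558.2, -144.6, 4.3]
eef_rot: [-0.0, 0.997, 0.075, -0.0]
force: [-0.4, 0.2, 0.9]
width: 0.201
gripper_force: 0.1
```

step_arm --steps '[{"rx": 0,"ry": 0,"rz": 0,"tx": 7,"ty": 0,"tz": 0,"fingers": 0.8},{"rx": 0,"ry": 0,"rz": 0,"tx": 7,"ty": 0,"tz": 0,"fingers": 0.8},{"rx": 0,"ry": 0,"rz": 0,"tx": 7,"ty": 0,"tz": 0,"fingers": 0.8},{"rx": 0,"ry": 0,"rz": 0,"tx": 7,"ty": 0,"tz": 0,"fingers": 0.8},{"rx": 0,"ry": 0,"rz": 0,"tx": 7,"ty": 0,"tz": 0,"fingers": 0.8},{"rx": 0,"ry": 0,"rz": 0,"tx": 7,"ty": 0,"tz": 0,"fingers": 0.8},{"rx": 0,"ry": 0,"rz": 0,"tx": 7,"ty": 0,"tz": 0,"fingers": 0.8},{"rx": 0,"ry": 0,"rz": 0,"tx": 7,"ty": 0,"tz": 0,"fingers": 0.8},{"rx": 0,"ry": 0,"rz": 0,"tx": 7,"ty": 0,"tz": 0,"fingers": 0.8},{"rx": 0,"ry": 0,"rz": 0,"tx": 7,"ty": 0,"tz": 0,"fingers": 0.8}]'

```text
time: 22.95
tcp_pos: [627.5, -134.2, 4.3]
eef_rot: [-0.0, 0.997, 0.075, -0.0]
force: [0.3, 0.7, -0.1]
width: 0.203
gripper_force: 0.1
```

step_arm --steps '[{"rx": 0,"ry": 0,"rz": 0,"tx": 7,"ty": 0,"tz": 0,"fingers": 0.8},{"rx": 0,"ry": 0,"rz": 0,"tx": 7,"ty": 0,"tz": 0,"fingers": 0.8},{"rx": 0,"ry": 0,"rz": 0,"tx": 6,"ty": 0,"tz": 0,"fingers": 0.8},{"rx": 0,"ry": 0,"rz": 0,"tx": 4,"ty": 0,"tz": 0,"fingers": 0.8},{"rx": 0,"ry": 0,"rz": 0,"tx": 2,"ty": 0,"tz": 0,"fingers": 0.8},{"rx": 0,"ry": 0,"rz": 0,"tx": 0,"ty": 0,"tz": 0,"fingers": 0.8},{"rx": 0,"ry": 0,"rz": 0,"tx": -10,"ty": 0,"tz": 0,"fingers": 0.8},{"rx": 0,"ry": 0,"rz": 0,"tx": -20,"ty": 0,"tz": 0,"fingers": 0.8},{"rx": 0,"ry": 0,"rz": 0,"tx": 0,"ty": 0,"tz": -40,"fingers": 0.8},{"rx": 0,"ry": 0,"rz": 0,"tx": 0,"ty": 0,"tz": -45,"fingers": 0.8}]'

```text
time: 23.95
tcp_pos: [619.0, -134.3, 87.9]
eef_rot: [-0.001, 0.997, 0.075, -0.003]
force: [1.2, -0.4, 0.9]
width: 0.198
gripper_force: 0.0
```

step_arm --steps '[{"rx": 0,"ry": 0,"rz": 0,"tx": -30,"ty": 0,"tz": -30,"fingers": 0.8},{"rx": 0,"ry": 0,"rz": 0,"tx": -30,"ty": 0,"tz": -30,"fingers": 0.8},{"rx": 0,"ry": 0,"rz": 0,"tx": -30,"ty": 0,"tz": -30,"fingers": 0.8},{"rx": 0,"ry": 0,"rz": 0,"tx": -20,"ty": 0,"tz": 0,"fingers": 0.8},{"rx": 0,"ry": 0,"rz": 0,"tx": 0,"ty": 0,"tz": 0,"fingers": 0.8},{"rx": 0,"ry": 0,"rz": 0,"tx": 0,"ty": 0,"tz": 0,"fingers": 0.8}]'

```text
time: 24.55
tcp_pos: [513.5, -151.3, 179.3]
eef_rot: [-0.0, 0.997, 0.075, 0.0]
force: [-0.3, 0.3, 0.0]
width: 0.2
gripper_force: 0.0
```

```bash
python3 -c "
from h import *
go(658,-131,4,8.6); c=grab('scene','scene9.png')
a=cv2.imread('pics/scene9.png')[150:262,200:500]
cv2.imwrite('pics/v10.png',cv2.resize(a,(798,298),interpolation=cv2.INTER_CUBIC))"
```

```text
t 24.6 tcp [ 513.5 -151.3  179.3] head 8.6 tilt [ 0.  0. -1.] shift [146.   1. 175.] rz -0.0 w 0.2
```

View pics/v10.png

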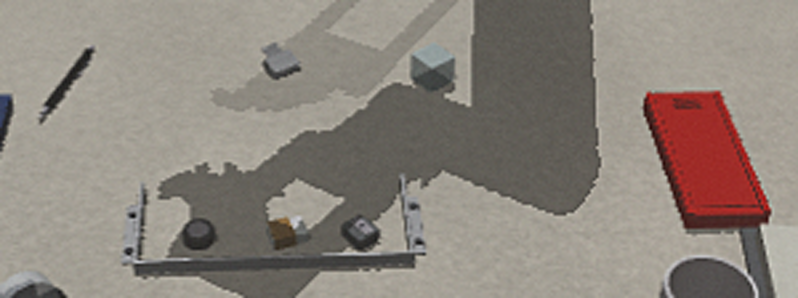

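All three pieces lie inside the rail: magnet (199,233), eraser (287,232) and sharpener (361,232). The cube, clip, pencil and box are where they were, and the arm is clear.

```bash
python3 -c "
from rig import r
print(r.close_job())"
```

```text
the job is handed in; nothing more can be done
None
```

I swept the eraser, sharpener and magnet flat into the rail, well past its mouth, and handed the job in at about 25 s of robot time; the cube, clip, pencil and red box look unmoved in the last picture, and the arm never went near the notebook.

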